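# Weigh out a silver casting charge on the sprung scale

## Robot

A 6-joint arm with a two-finger parallel gripper is mounted at the origin on the work surface. World frame = base frame: x ahead of the robot, y to its left, z up, the work surface at z = 0. Lengths are in m, angles in rad, forces in N, time in s.
With the tool pointing down it reaches from about 0.3 to 0.775 m from the base axis. Payload 14.6 kg.
Tool frame: the origin (TCP) lies between the finger pads; the fingertips stand ctrl.tip_extent ahead of it and the grasp point (between the pads) lies 3 mm ahead of it (ctrl.tip_extent is the distance from the TCP to the fingertips, in m); z points along the fingers, y is the line along which they close (so a half turn about z gives the same grasp; the last joint's range is limited). The gripper opens to 94 mm and grips with 3 to 60 N. Pads are 16 mm wide; open, the fingers measure 119 mm over their backs; the gripper's body (75 mm by 177 mm) begins 78 mm behind the grasp point.
Start: joints at [1.061, 0.3, 1.521, -0, 1.321, -0.067], TCP at [0.236, 0.497, 0.227] pointing down, gripper open.
Joint ranges: [-3.03, 3.03], [-0.79, 2.21], [0.23, 2.52], [-1.04, 4.18], [0, 3.07], [-2.55, 2.55]. Speed limits (rad/s): [2.22, 2.22, 2.57, 3.14, 3.14, 3.14].

## Interface

Orientations are given as [roll, pitch, yaw] about the fixed x, y, z axes, in that order (R = Rz(yaw) Ry(pitch) Rx(roll)).
In Python, from station import ctrl gives the robot as it stands.
- The arm moves only by the tool shift_gripper, called by a JSON object that holds its "name" and its "arguments". Schema: {"type":"object","properties":{"rows":{"type":"array","items":{"type":"array","items":{"type":"number"},"minItems":6,"maxItems":6},"minItems":1,"maxItems":10},"finger_gap":{"type":"number"},"force":{"type":"number"},"only":{"type":"string"},"quiet":{"type":"boolean"},"lines":{"type":"string"}},"required":["rows"],"additionalProperties":false}. rows is a list of rows, 1 to 10 of them, each of 6 numbers: dx, dy, dz in m, then a rotation vector rx, ry, rz in rad; each row shifts and turns the commanded pose from where the row before left it, along the tool's axes as they then stand; what a row does not reach is not made up. A row lasts 1/10 s, in which the tool goes at most 0.05 m and 0.15 rad, less where a joint would pass 70% of its speed; a pose out of reach is approached as far as the arm can. finger_gap is the finger opening in m, set as the call begins (left out keeps the last). The fingers move at their own pace and stop on an object; force is the grip in N (left out, the last holds). Time passes only in rows, so rows that do not move let the fingers close. The tool returns the time, the measured TCP pose, the force, the opening and the grip force at its end. only (a regular expression) keeps the lines of the reply that match it, lines (a string "A,B") keeps lines A to B, and quiet returns only ok. Input that does not fit is refused with a message, and nothing moves.
- ctrl.get_obs(): the state, without advancing time (a new reading comes with each control period).
- ctrl.camera(name): name is "side" or "top" or "wrist"; returns a dict with "pixels" (384x512x3 uint8, blue, green, red), "fx", "fy", "cx", "cy" (pixels), "k1" (the pictures are not rectified: a ray, as slopes to the right and down, at radius r is drawn at 1 + k1 r^2 times it, then the intrinsics apply), "extrinsics" (4x4, takes a point from camera to world coordinates). Camera axes: x right, y up, looking along -z (the intrinsics and any distortion apply to the point x, -y, -z); pixel columns grow to the right and rows downward; lengths in m; the calibration is good to about 2 mm. A picture is of the moment at which its call begins. There is no depth.
- ctrl.hand_in(): hands the job in; it is judged then, once.
The state is a dict: "time_s": time; "qpos": joint angles; "joint_vel": joint speeds; "tau": joint torques, N m; "ee_pos": TCP position; "eef_rot": TCP orientation; "force": force on the tool from outside, world axes, zero at the start; "moment": the same for the moment, N m; "grip_width": finger opening in m; "grip_force": force on a finger pad.
Only numpy, scipy, OpenCV 4.12 (cv2) and the standard library are available. Lean on these libraries where they do the work, as an engineer would, in place of code of your own. Each camera call takes 0.05 s, during which the arm holds its last target. There are 200 camera calls.

## Task

Weigh out the silver for a casting: set castings from the bench into the scale's pan one by one (or take some off again) until the pointer comes to rest between the two jaws of the index. Do not drive the pan down onto its stop or shift the index, finish with every casting either in the pan or on the bench, and leave the other things on the bench where they are.

Things in the scene. Friction and masses are not known exactly. Their poses are not given: they have to be found in the camera images.
- scale: sprung bench scale, fixed: grey base 150 x 210 x 30 mm, over it a steel pan on a vertical spring stem. Origin under the base's centre, on the bench; its open front looks along its own -x, roughly towards the robot; y runs along the pan. Its graduated white plate stands on the +y side (own x = 35, y = 118 to 152 mm, up to z = 147 mm, marks each 5 mm)
- cover_edge (a point): middle of the front edge of the fixed clear cover over the pan, 16 mm before the scale's centre, 240 mm above the bench; axes as the scale's. The cover runs 89 mm back, +-105 mm in y, 6 mm thick, on two posts at its back corners. A gripper coming straight down hits it; one leaning 30 to 45 degrees (fingers down and along own +x) goes in under the edge
- pan_centre (a point): centre of the pan's floor, on its upper face, axes as the scale's; moves with the pan. The floor is 104 mm (x) by 184 mm (y) inside, with a rim 8 mm high and 3 mm thick; 110 mm above the bench when the pan is empty
- pan (a joint): how far the pan has sunk, m: 0 empty, grows downward, stop at 0.060. It sinks straight down and level, about 1 mm for each 10 g (spring 100 N/m) wherever the load lies, and settles within about 1 s
- pointer (a point): tip of the thin dark pointer that rides with the pan, beside the graduated plate; axes as the scale's
- index_mid (a point): midway between the two dark jaws of the index, a small dark steel slide on the outer edge of the graduated plate. The jaws are thin bars with 8 mm clear between them, one above and one below; the pointer belongs between them. Axes as the scale's. Its height differs each time; it is set already and stays put
- index (a joint): setting of the index, m: the value of joint pan at which the pointer is midway between the jaws (0.024 to 0.036)
- big_pan: silver-grey casting: a flat round disc 38 mm in diameter and 10 mm thick with an upright round sprue stub, 10 mm in diameter, rising from its centre to 45 mm above its underside. One of three big ones. Origin at the centre of its underside, z up along the sprue. Weighs 88 to 132 g, each differently; starts in the back of the pan, under the clear cover
- big_a: silver-grey casting: a flat round disc 38 mm in diameter and 10 mm thick with an upright round sprue stub, 10 mm in diameter, rising from its centre to 45 mm above its underside. One of three big ones. Origin at the centre of its underside, z up along the sprue. Weighs 88 to 132 g, each differently; starts standing disc-down on the bench on the robot's right (-y)
- big_b: silver-grey casting: a flat round disc 38 mm in diameter and 10 mm thick with an upright round sprue stub, 10 mm in diameter, rising from its centre to 45 mm above its underside. One of three big ones. Origin at the centre of its underside, z up along the sprue. Weighs 88 to 132 g, each differently; starts standing disc-down on the bench on the robot's right (-y)
- small_a: silver-grey casting: a flat round disc 25 mm in diameter and 10 mm thick with an upright round sprue stub, 10 mm in diameter, rising from its centre to 45 mm above its underside. One of three small ones. Origin at the centre of its underside, z up along the sprue. Weighs 36 to 54 g, each differently; starts standing disc-down on the bench on the robot's right (-y)
- small_b: silver-grey casting: a flat round disc 25 mm in diameter and 10 mm thick with an upright round sprue stub, 10 mm in diameter, rising from its centre to 45 mm above its underside. One of three small ones. Origin at the centre of its underside, z up along the sprue. Weighs 36 to 54 g, each differently; starts standing disc-down on the bench on the robot's right (-y)
- small_c: silver-grey casting: a flat round disc 25 mm in diameter and 10 mm thick with an upright round sprue stub, 10 mm in diameter, rising from its centre to 45 mm above its underside. One of three small ones. Origin at the centre of its underside, z up along the sprue. Weighs 36 to 54 g, each differently; starts standing disc-down on the bench on the robot's right (-y)
- bench_block: bystander: square steel bench block 70 x 70 x 18 mm, origin under its centre
- ring_blank: bystander: plain silver-grey ring lying flat, 24 mm outside, 18 mm inside, 7 mm high, origin under its centre
- file: bystander: flat file lying down, wooden handle 100 mm to its -x, blade to its +x up to 115 mm, 24 mm high, origin under the middle
- pliers: bystander: small pliers lying flat, 125 mm long, 12 mm high, black handles to its -x; origin under the pivot
- brush: bystander: bench brush lying along its x, 170 mm long, handle to -x; origin under the middle
- jar: bystander: closed glass jar with a steel lid, 48 mm in diameter, 60 mm high; origin under its centre
- mandrel: bystander: tapered steel ring mandrel lying along its x, 220 mm long, up to 24 mm thick; origin under the middle

How it is judged:
By the outcome, as a careful person would: the job done as asked, in the order asked, and still so for the second after the job is handed in, with the robot touching nothing.
It also fails if it takes over 72 s, if anything falls off the work surface, if the arm or the gripper's body presses on something with over 40 N, if the wrist force passes 120 N, or if a joint passes its speed limit or range.

## Working session

There is one attempt and no reset: what is moved stays moved. The work goes in short steps, Python scripts to look and compute and a tool call to move; the robot and the scene stay as the last step left them, time stands still between calls to the robot, and variables do not carry over. Pictures are saved under pics/ and viewed, at most 10 in all, crops included, and the job is handed in when it is done.

```bash
ls; mkdir -p pics; cat > h.py <<'E'
import numpy as np, cv2
from station import ctrl
def cam(n):
    c=ctrl.camera(n); return c
def proj(c,P):
    E=np.array(c["extrinsics"]); p=E[:3,:3].T@(np.asarray(P,float)-E[:3,3])
    x,y=p[0]/-p[2],-p[1]/-p[2]; s=1+c["k1"]*(x*x+y*y)
    return np.array([c["fx"]*x*s+c["cx"],c["fy"]*y*s+c["cy"]])
def ray(c,uv):
    K=np.array([[c["fx"],0,c["cx"]],[0,c["fy"],c["cy"]],[0,0,1.]])
    x,y=cv2.undistortPoints(np.array([[uv]],float),K,np.array([c["k1"],0,0,0,0.]))[0,0]
    E=np.array(c["extrinsics"]); d=E[:3,:3]@np.array([x,-y,-1.]); return E[:3,3],d/np.linalg.norm(d)
def onz(c,uv,z):
    o,d=ray(c,uv); return o+d*(z-o[2])/d[2]
def tri(c1,u1,c2,u2):
    o,d=ray(c1,u1);p,e=ray(c2,u2)
    s=np.linalg.lstsq(np.c_[d,-e],p-o,rcond=None)[0]; a,b=o+s[0]*d,p+s[1]*e
    return (a+b)/2,np.linalg.norm(a-b)
E
python3 - <<'E'
from h import *
import pickle
for n in("side","top"):
    c=cam(n); pickle.dump(c,open(n+"0.pkl","wb")); cv2.imwrite(f"pics/{n}0.png",c["pixels"]); print(n,c["fx"],c["k1"],np.round(c["extrinsics"],3).tolist())
print(ctrl.tip_extent, ctrl.get_obs()["time_s"],ctrl.get_obs()["eef_rot"])
E
```

```text
pics
station.py
side 405.8490963162099 -0.11540782427871886 [[0.965, 0.17, -0.2, 0.354], [-0.263, 0.607, -0.75, -0.87], [-0.006, 0.776, 0.63, 0.887], [0.0, 0.0, 0.0, 1.0]]
top 450.4219974298225 -0.16213841967297946 [[0.017, 0.99, -0.137, 0.383], [-1.0, 0.02, 0.016, 0.0], [0.018, 0.137, 0.99, 1.726], [0.0, 0.0, 0.0, 1.0]]
0.022 0.1 [-3.14050261e+00 -6.72748750e-05  2.69881649e+00]
```

View pics/side0.png

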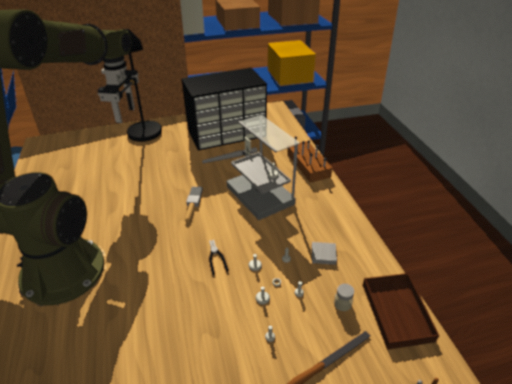

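View pics/top0.png

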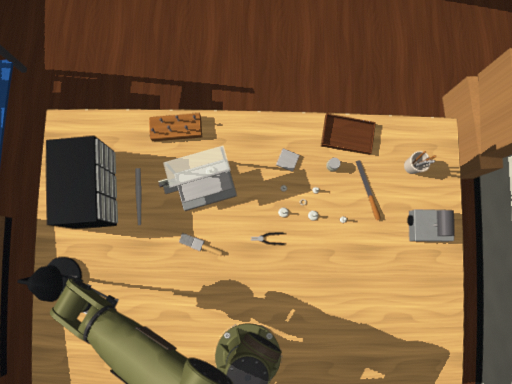

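Side view: castings near (255,264), (263,297), (299,291), (270,336), (286,256) and the ring at (277,282). In the top view they are near (284,212), (313,215), (316,190), (344,219), (284,188), with the ring at (303,202). The scale is at side (262,175) and top (200,180). Next I'll view enlarged crops.

```bash
python3 - <<'E'
from h import *
import pickle
s=pickle.load(open("side0.pkl","rb"))["pixels"];t=pickle.load(open("top0.pkl","rb"))["pixels"]
r=lambda i,x,y,w,h:cv2.resize(i[y:y+h,x:x+w],(400,300),interpolation=cv2.INTER_CUBIC)
cv2.imwrite("pics/c1.png",np.vstack([np.hstack([r(s,220,235,120,90),r(s,190,112,120,90)]),np.hstack([r(t,265,160,100,75),r(t,150,140,100,75)])]))
E
```

```text
(no output)
```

View pics/c1.png

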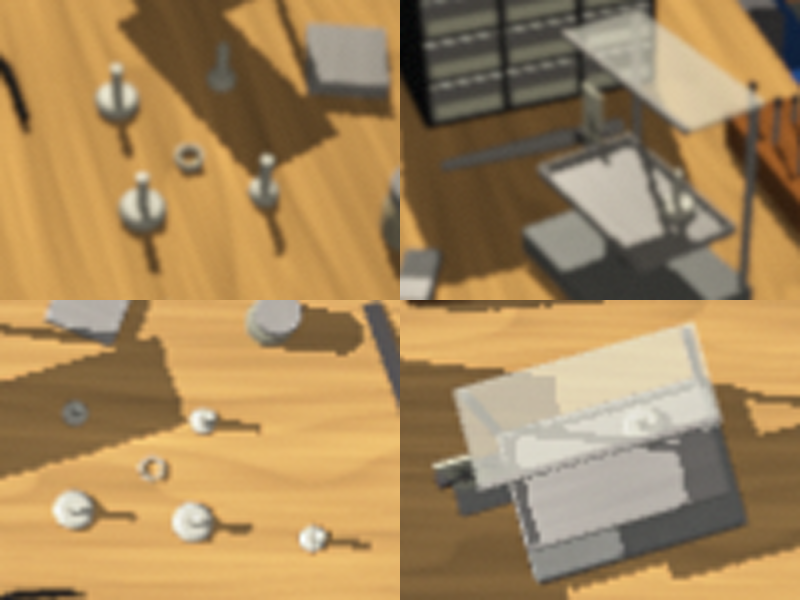

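The crops show two big castings, three small ones (one in the cover's shadow), the ring, the cover's front edge, and big_pan in the pan's right back. Now I'll triangulate.

```bash
python3 - <<'E'
from h import *
import pickle
s=pickle.load(open("side0.pkl","rb"));t=pickle.load(open("top0.pkl","rb"))
# bright discs in the top view by mask -> centroids; sprue tips in side by topmost bright pixel
T=t["pixels"];S=s["pixels"]
def blobs(I,x0,y0,x1,y1,lo,hi):
    h=cv2.cvtColor(I,cv2.COLOR_BGR2HSV); m=((h[...,1]<70)&(h[...,2]>lo)).astype(np.uint8); z=np.zeros_like(m); z[y0:y1,x0:x1]=m[y0:y1,x0:x1]
    n,l,st,ce=cv2.connectedComponentsWithStats(z)
    for k in range(1,n):
        if st[k,4]>=8: print(st[k].tolist(),ce[k].round(1), onz(t if I is T else s,ce[k],.01).round(3))
print("top");blobs(T,270,180,355,230,60,0)
print("side");blobs(S,235,235,312,350,60,0)
C=lambda a,b:(190+(a-400)/3.3333,112+b/3.3333); D=lambda a,b:(150+(a-400)/4,140+(b-300)/4)
for nm,a,b in [("coverL",C(565,35),D(480,485)),("coverR",C(688,130),D(720,415)),("panFL",C(543,168),D(530,548)),
 ("big1",(255.1,255.6),D(80,508)),("big2",(262.6,288.6),D(198,521)),("small_r",(299.8,282.6),D(210,420)),("shadow",(287.2,248.4),D(77,409))]:
    p,e=tri(s,a,t,b); print(nm,p.round(3),round(e,4))
E
```

```text
top
[281, 185, 6, 6, 29] [283.4 187.7] [ 0.64  -0.129  0.01 ]
[313, 187, 6, 6, 29] [315.4 189.6] [ 0.636 -0.253  0.01 ]
[278, 208, 10, 9, 73] [282.8 212. ] [ 0.546 -0.127  0.01 ]
[308, 211, 10, 9, 77] [312.7 215.1] [ 0.537 -0.242  0.01 ]
[340, 217, 7, 6, 33] [342.8 219.2] [ 0.522 -0.359  0.01 ]
side
[283, 249, 7, 13, 56] [286.1 256.6] [ 0.642 -0.125  0.01 ]
[249, 255, 12, 15, 111] [254.7 263.8] [ 0.547 -0.128  0.01 ]
[295, 281, 8, 16, 78] [298.8 289.5] [ 0.637 -0.247  0.01 ]
[256, 287, 13, 17, 139] [262.2 296.5] [ 0.537 -0.243  0.01 ]
[266, 326, 9, 15, 80] [269.7 334.5] [ 0.523 -0.356  0.01 ]
coverL [0.604 0.268 0.242] 0.0018
coverR [0.666 0.068 0.246] 0.0014
panFL [0.569 0.244 0.107] 0.0058
big1 [ 0.885  1.39  -1.668] 0.1202
big2 [ 0.902  1.236 -1.929] 0.1315
small_r [ 1.147  1.162 -1.827] 0.2436
shadow [ 1.113  1.371 -1.619] 0.211
```

```bash
cat >> h.py <<'E'
from scipy.spatial.transform import Rotation as Ro
YAW=np.arctan2(.062,.2); SC=np.array([.650,.173,0]); RS=Ro.from_euler('z',YAW).as_matrix()
def L(x,y,z): return SC+RS@np.array([x,y,z])      # scale -> world
def Rt(lean): return RS@np.array([[1,0,0],[0,-1,0],[0,0,-1.]])@Ro.from_rotvec([0,lean,0]).as_matrix()
def delta(G,lean=None):
    o=ctrl.get_obs(); R=Ro.from_euler('xyz',o["eef_rot"]).as_matrix() 
    p=np.array(o["ee_pos"]); g=p+.003*R[:,2]
    print("t",round(o["time_s"],2),"grasp",g.round(4),"tool delta",(R.T@(np.asarray(G)-g)).round(4))
    if lean is not None: print("rotvec",Ro.from_matrix(R.T@Rt(lean)).as_rotvec().round(3))
E
python3 - <<'E'
from h import *
import pickle
s=pickle.load(open("side0.pkl","rb"));t=pickle.load(open("top0.pkl","rb"))
D=lambda a,b:(265+a/4,160+(b-300)/4)
for nm,a,b in [("big1",(255.1,255.6),D(80,508)),("big2",(262.6,288.6),D(198,521)),("small_r",(299.8,282.6),D(210,420)),("shadow",(287.2,248.4),D(77,409))]:
    p,e=tri(s,a,t,b); print(nm,p.round(3),round(e,4))
D=lambda a,b:(150+(a-400)/4,140+(b-300)/4);C=lambda a,b:(190+(a-400)/3.3333,112+b/3.3333)
print("bigpan tip",tri(s,C(679,172),t,D(648,412)), RS.T@(tri(s,C(679,172),t,D(648,412))[0]-SC))
delta([.50,-.12,.2],.6)
E
```

{"name": "shift_gripper", "arguments": {"rows": [[-0.036,-0.0317,0,0,0,0],[-0.036,-0.0317,0,0,0,0],[-0.036,-0.0317,0,0,0,0],[-0.036,-0.0317,0,0,0,0],[-0.036,-0.0317,0,0,0,0],[-0.036,-0.0317,0,0,0,0],[-0.036,-0.0317,0,0,0,0],[-0.036,-0.0317,0,0,0,0]], "finger_gap": 0.05, "force": 8}}

```text
time_s: 0.9
ee_pos: [0.3874, 0.1425, 0.2275]
eef_rot: [3.141, 0.0, 2.699]
force: [0.9, 0.5, 0.4]
grip_width: 0.0499
grip_force: 0.0
```

{"name": "shift_gripper", "arguments": {"rows": [[-0.036,-0.0317,0,0,0,0],[-0.036,-0.0317,0,0,0,0],[-0.036,-0.0317,0,0,0,0],[-0.036,-0.0317,0,0,0,0],[-0.036,-0.0317,0,0,0,0],[-0.036,-0.0317,0,0,0,0],[0,0,0,0,0,0.15],[0,0,0,0,0,0.15],[0,0,0,0,0,0.15],[0,0,0,0,0,0.15]]}}

```text
time_s: 1.9
ee_pos: [0.5007, -0.1201, 0.2271]
eef_rot: [-3.141, -0.001, 2.092]
force: [-0.4, -0.9, 0.2]
grip_width: 0.0499
grip_force: 0.0
```

{"name": "shift_gripper", "arguments": {"rows": [[0,0,0,0,0,0.15],[0,0,0,0,0,0.15],[0,0,0,0,0,0.15],[0,0,0,0,0,0.15],[0,0,0,0,0,0.15],[0,0,0,0,0,0.15],[0,0,0,0,0,0.15],[0,0,0,0,0,0.15],[0,0,0,0,0,0.15],[0,0,0,0,0,0.15]]}}

```text
time_s: 2.9
ee_pos: [0.5008, -0.1199, 0.2271]
eef_rot: [-3.141, 0.0, 0.593]
force: [-0.3, -0.2, 0.4]
grip_width: 0.0499
grip_force: 0.0
```

```bash
python3 -c "
from h import *
delta([.546,-.127,.12],.6);print(ctrl.get_obs()['qpos'])"
```

```text
t 2.9 grasp [ 0.5008 -0.1199  0.2241] tool delta [0.0336 0.0312 0.1041]
rotvec [-0.088  0.596  0.283]
[-3.06211289e-01  2.22396459e-01  1.61936596e+00 -1.79037591e-05
  1.30050186e+00  6.71962488e-01]
```

{"name": "shift_gripper", "arguments": {"rows": [[0,0,0,0,0,0.15],[0,0,0,0,0,0.142],[0,0,0,0,0.15,0],[0,0,0,0,0.15,0],[0,0,0,0,0.15,0],[0,0,0,0,0.15,0],[0,0,0,0,0,0]]}}

```text
time_s: 3.6
ee_pos: [0.4993, -0.1201, 0.2263]
eef_rot: [-3.139, -0.602, 0.303]
force: [-1.4, -0.0, 0.1]
grip_width: 0.0497
grip_force: 0.0
```

```bash
python3 -c "
from h import *
delta([.546,-.129,.034],.6);print(ctrl.get_obs()['qpos'].round(2))
c=cam('wrist');cv2.imwrite('pics/w0.png',c['pixels'])
import pickle;pickle.dump(c,open('w0.pkl','wb'))"
```

```text
t 3.6 grasp [ 0.5009 -0.1196  0.2238] tool delta [-0.0744  0.0228  0.1791]
rotvec [-0.004 -0.002  0.002]
[-0.51  0.01  1.97  0.6   0.82  0.42]
```

View pics/w0.png

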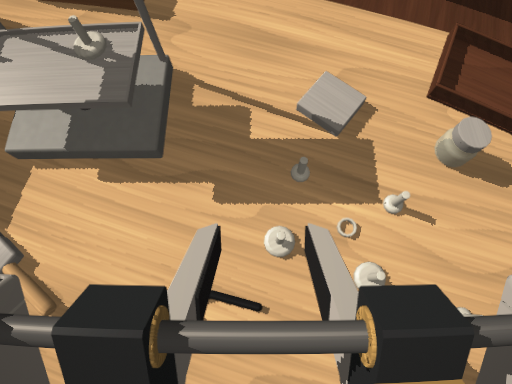

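Wrist view: big1 disc at (280,241) with its tip near (281,236), shadow small at (301,174), right small at (391,205), big2 at (371,276).

```bash
python3 -c "
from h import *
import pickle
c=pickle.load(open('w0.pkl','rb'))
for u in [(280,242),(300,175),(393,205),(370,276)]: print(onz(c,u,.01).round(4))
delta([.546,-.129,.034],.6)"
```

```text
[ 0.5435 -0.1275  0.01  ]
[ 0.6329 -0.1274  0.01  ]
[ 0.6296 -0.2495  0.01  ]
[ 0.5364 -0.2397  0.01  ]
t 3.65 grasp [ 0.5015 -0.12    0.2244] tool delta [-0.0742  0.0221  0.1798]
rotvec [-0.003  0.003  0.003]
```

{"name": "shift_gripper", "arguments": {"rows": [[-0.0375,0.0105,0,0,0,0],[-0.0375,0.0105,0,0,0,0],[0,0,0.045,0,0,0],[0,0,0.045,0,0,0],[0,0,0.045,0,0,0],[0,0,0.03,0,0,0],[0,0,0.014,0,0,0],[0,0,0,0,0,0]]}}

```text
time_s: 4.45
ee_pos: [0.5454, -0.1267, 0.0356]
eef_rot: [-3.138, -0.597, 0.309]
force: [0.9, 0.0, 0.7]
grip_width: 0.0501
grip_force: 0.0
```

```bash
python3 -c "
from h import *
delta([.545,-.128,.034],.6)"
```

```text
t 4.45 grasp [ 0.547  -0.1262  0.0331] tool delta [-0.0015  0.0012 -0.0021]
rotvec [-0.008  0.003  0.007]
```

{"name": "shift_gripper", "arguments": {"rows": [[0,0,0,0,0,0],[0,0,0,0,0,0],[0,0,0,0,0,0],[0,0,0,0,0,0],[0,0,0,0,0,0]], "finger_gap": 0.004, "force": 15}}

```text
time_s: 4.95
ee_pos: [0.5446, -0.1284, 0.0378]
eef_rot: [3.141, -0.6, 0.307]
force: [-0.2, 0.5, 0.7]
grip_width: 0.0135
grip_force: 0.0
```

{"name": "shift_gripper", "arguments": {"rows": [[0,0,0,0,0,0],[0,0,0,0,0,0],[0.0141,0,-0.0206,0,0,0],[0.0254,0,-0.0371,0,0,0],[0.0254,0,-0.0371,0,0,0],[0.0254,0,-0.0371,0,0,0],[0,0,0,0,0,0]]}}

```text
time_s: 5.65
ee_pos: [0.5463, -0.129, 0.2033]
eef_rot: [3.134, -0.606, 0.311]
force: [0.7, -0.2, -1.2]
grip_width: 0.0096
grip_force: 15.0
```

```bash
python3 -c "
from h import *
import pickle
T=L(-.026,.065,.127)
delta(T,.6);delta(T-.12*Rt(.6)[:,2]);print(T)
c=pickle.load(open('w0.pkl','rb'));print(Rt(.6).T@(c['extrinsics'][:3,3]-np.array([.499,-.12,.226])))"
```

```text
t 5.65 grasp [ 0.5479 -0.1285  0.2008] tool delta [ 0.0928 -0.3223  0.1517]
rotvec [ 0.002 -0.006  0.009]
t 5.65 grasp [ 0.5479 -0.1285  0.2008] tool delta [ 0.0936 -0.3221  0.0317]
[0.60591949 0.22738666 0.127     ]
[ 0.08283416  0.0002417  -0.15739601]
```

{"name": "shift_gripper", "arguments": {"rows": [[0.0117,-0.0403,0.004,0,0,0],[0.0117,-0.0403,0.004,0,0,0],[0.0117,-0.0403,0.004,0,0,0],[0.0117,-0.0403,0.004,0,0,0],[0.0117,-0.0403,0.004,0,0,0],[0.0117,-0.0403,0.004,0,0,0],[0.0117,-0.0403,0.004,0,0,0],[0.0117,-0.0403,0.004,0,0,0],[0,0,0,0,0,0],[0,0,0,0,0,0]]}}

```text
time_s: 6.65
ee_pos: [0.5375, 0.2086, 0.2224]
eef_rot: [3.141, -0.598, 0.309]
force: [0.1, 0.7, -0.1]
grip_width: 0.0095
grip_force: 15.0
```

```bash
python3 -c "
from h import *
T=L(-.026,.065,.127)
c=cam('wrist');cv2.imwrite('pics/w1.png',c['pixels'])
import pickle;pickle.dump(c,open('w1.pkl','wb'))
delta(T,.6)"
```

```text
t 6.7 grasp [0.5393 0.2081 0.22  ] tool delta [0.0049 0.0018 0.1159]
rotvec [-0.004  0.002  0.006]
```

View pics/w1.png

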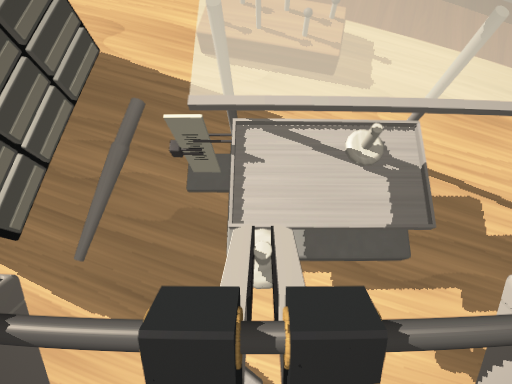

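Wrist view: pan rim corners FL (230,228), FR (432,226), BL (233,122), BR (423,122), big_pan at (363,150), plate with index and pointer near (190,145). The casting is held upright at (262,250).

```bash
python3 -c "
from h import *
import pickle
c=pickle.load(open('w1.pkl','rb'))
for u in [(230,228),(432,226),(233,122),(423,122)]: 
  p=onz(c,u,.107); print(p.round(4),(RS.T@(p-SC)).round(4))
p=onz(c,(266,284),.185);print('casting base approx',p,RS.T@(p-SC))
I=c['pixels'][100:200,150:250]
cv2.imwrite('pics/w1c.png',cv2.resize(I,(600,600),interpolation=cv2.INTER_CUBIC))"
```

```text
[0.5632 0.2478 0.107 ] [-0.0608  0.0971  0.107 ]
[0.6207 0.0719 0.107 ] [-0.0579 -0.0879  0.107 ]
[0.6652 0.2807 0.107 ] [0.0464 0.0984 0.107 ]
[0.7256 0.097  0.107 ] [ 0.0497 -0.095   0.107 ]
casting base approx [0.52437077 0.20239076 0.185     ] [-0.11129311  0.06527146  0.185     ]
```

View pics/w1c.png

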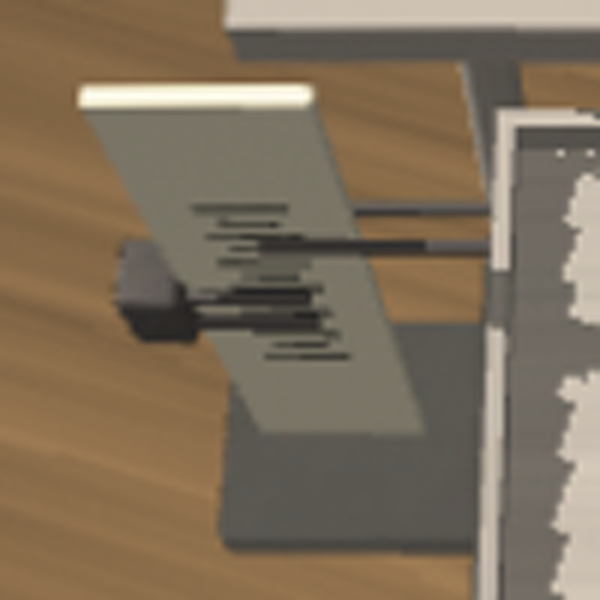

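Crop: plate top edge at y≈108 (z=147 mm), pointer at y≈246, jaws at y≈296 and y≈320. Next I'll cast these onto the plate's plane.

```bash
cat >> h.py <<'E'
def onplate(c,uv,x=.033,off=.0):
    o,d=ray(c,uv); o=RS.T@(o-SC); d=RS.T@d; return o+d*(x-o[0])/d[0]
E
python3 -c "
from h import *
import pickle
c=pickle.load(open('w1.pkl','rb'))
for x in (.024,.030):
 for n,u in dict(top=(200,107),bot=(340,433),m1=(240,208),m2=(248,223),m3=(255,237),mlast=(308,356),ptr=(265,246),ptr2=(420,246),ju=(270,296),jl=(270,322)).items():
  print(x,n,onplate(c,(150+u[0]/6-.5,100+u[1]/6-.5),x).round(4))"
```

```text
0.024 top [0.024  0.136  0.1547]
0.024 bot [0.024  0.1372 0.025 ]
0.024 m1 [0.024  0.1368 0.1238]
0.024 m2 [0.024  0.1366 0.1187]
0.024 m3 [0.024  0.1365 0.1137]
0.024 mlast [0.024  0.1366 0.0649]
0.024 ptr [0.024  0.1355 0.1105]
0.024 ptr2 [0.024  0.1103 0.1107]
0.024 ju [0.024  0.1385 0.0911]
0.024 jl [0.024  0.1406 0.0802]
0.03 top [0.03   0.1389 0.1443]
0.03 bot [0.03   0.1401 0.0091]
0.03 m1 [0.03   0.1397 0.1121]
0.03 m2 [0.03   0.1395 0.1067]
0.03 m3 [0.03   0.1394 0.1016]
0.03 mlast [0.03   0.1395 0.0507]
0.03 ptr [0.03   0.1384 0.0982]
0.03 ptr2 [0.03   0.1121 0.0985]
0.03 ju [0.03   0.1415 0.078 ]
0.03 jl [0.03   0.1437 0.0666]
```

{"name": "shift_gripper", "arguments": {"rows": [[-0.002,0,0.03,0,0,0],[-0.002,0,0.03,0,0,0],[-0.002,0,0.03,0,0,0],[-0.001,0,0.016,0,0,0],[0,0,0.008,0,0,0],[0,0,0,0,0,0],[0,0,0,0,0,0]]}}

```text
time_s: 7.4
ee_pos: [0.5942, 0.225, 0.1264]
eef_rot: [3.141, -0.601, 0.306]
force: [0.1, -0.6, -0.5]
grip_width: 0.0095
grip_force: 15.0
```

```bash
python3 -c "
from h import *
delta(L(-.028,.065,.127),.6)"
```

```text
t 7.4 grasp [0.5959 0.2255 0.1239] tool delta [0.0085 0.0012 0.0021]
rotvec [-0.003 -0.001  0.004]
```

{"name": "shift_gripper", "arguments": {"rows": [[0.0113,0,-0.0165,0,0,0],[0.0083,0,0.0056,0,0,0],[0,0,0,0,0,0],[-0.0051,0,0.0074,0,0,0],[-0.0051,0,0.0074,0,0,0],[0,0,0,0,0,0],[0,0,0,0,0,0],[0,0,0,0,0,0]]}}

```text
time_s: 8.2
ee_pos: [0.6034, 0.2287, 0.1276]
eef_rot: [-3.142, -0.6, 0.307]
force: [-0.3, -1.1, 0.3]
grip_width: 0.0096
grip_force: 15.0
```

```bash
python3 -c "
from h import *
delta(L(-.028,.065,.127),.6)
c=cam('wrist');cv2.imwrite('pics/w2.png',c['pixels'])
import pickle;pickle.dump(c,open('w2.pkl','wb'))
"
```

```text
t 8.2 grasp [0.605  0.2292 0.1252] tool delta [-0.0004  0.002  -0.0025]
rotvec [-0.004  0.     0.005]
```

View pics/w2.png

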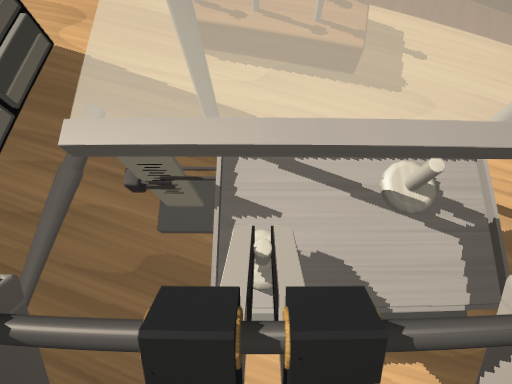

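The casting is inside the pan, with the front rim visible below it at y≈312. Releasing.

{"name": "shift_gripper", "arguments": {"rows": [[0,0,0,0,0,0],[0,0,0,0,0,0],[0,0,0,0,0,0],[0,0,-0.02,0,0,0],[0,0,-0.04,0,0,0],[0,0,-0.04,0,0,0],[0,0,-0.02,0,0,0],[0,0,0,0,0,0],[0,0,0,0,0,0],[0,0,0,0,0,0]], "finger_gap": 0.034}}

```text
time_s: 9.25
ee_pos: [0.539, 0.2082, 0.2253]
eef_rot: [3.142, -0.598, 0.307]
force: [0.3, -0.1, 0.3]
grip_width: 0.0341
grip_force: 0.0
```

```bash
python3 -c "
from h import *
c=cam('wrist')
import pickle;pickle.dump(c,open('w3.pkl','wb'))
delta([.537,-.242,.2],.6)
a=c['pixels'][90:240,150:350]; b=c['pixels'][100:200,150:250]
cv2.imwrite('pics/w3.png',np.hstack([cv2.resize(a,(400,300)),cv2.resize(b,(400,400),interpolation=2)[50:350]]))
"
```

```text
t 9.3 grasp [0.5406 0.2087 0.2228] tool delta [-0.1281  0.4286 -0.0597]
rotvec [-0.003  0.002  0.005]
```

View pics/w3.png

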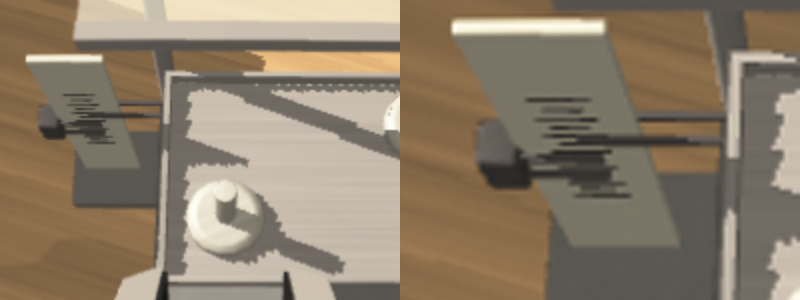

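{"name": "shift_gripper", "arguments": {"rows": [[-0.0222,0.0429,-0.0093,0,0,0],[-0.0222,0.0429,-0.0093,0,0,0],[-0.0222,0.0429,-0.0093,0,0,0],[-0.0222,0.0429,-0.0093,0,0,0],[-0.0222,0.0429,-0.0093,0,0,0],[-0.0222,0.0429,-0.0093,0,0,0],[-0.0222,0.0429,-0.0093,0,0,0],[-0.0222,0.0429,-0.0093,0,0,0],[-0.0222,0.0429,-0.0093,0,0,0],[-0.0222,0.0429,-0.0093,0,0,0]], "finger_gap": 0.05}}

```text
time_s: 10.3
ee_pos: [0.4428, -0.2742, 0.177]
eef_rot: [-3.14, -0.6, 0.305]
force: [1.3, 0.5, 0.3]
grip_width: 0.0501
grip_force: 0.0
```

{"name": "shift_gripper", "arguments": {"rows": [[0,0,0.03,0,0,0],[0,0,0.04,0,0,0],[0,0,0,0,0,0],[0,0,0,0,0,0]]}}

```text
time_s: 10.7
ee_pos: [0.4812, -0.2597, 0.1194]
eef_rot: [-3.139, -0.599, 0.306]
force: [-0.2, 0.8, -0.1]
grip_width: 0.0495
grip_force: 0.0
```

```bash
python3 -c "
from h import *
import pickle
delta([.537,-.242,.034],.6)
c=cam('wrist');pickle.dump(c,open('w4.pkl','wb'))
h=cv2.cvtColor(c['pixels'],cv2.COLOR_BGR2HSV); m=((h[...,1]<60)&(h[...,2]>110)).astype(np.uint8); m[275:]=0
n,l,st,ce=cv2.connectedComponentsWithStats(m)
for k in range(1,n):
  if 60<st[k,4]<4000: print(st[k].tolist(),ce[k].round(1),onz(c,ce[k],.012).round(4))
s=cam('side');pickle.dump(s,open('s4.pkl','wb'))
g=lambda p:cv2.cvtColor(pickle.load(open(p,'rb'))['pixels'],cv2.COLOR_BGR2GRAY)
print(g('w1.pkl')[134:162,218:228].mean(1).round().astype(int)); print(g('w3.pkl')[134:162,218:228].mean(1).round().astype(int))
for x in (186,190,194): print(x,g('w1.pkl')[140:160,x],g('w3.pkl')[140:160,x])
"
```

```text
t 10.7 grasp [ 0.4828 -0.2592  0.1169] tool delta [0.0002 0.0002 0.1005]
rotvec [-0.006  0.001  0.004]
[192, 0, 81, 27, 1358] [231.9   9.5] [ 0.7415 -0.14    0.012 ]
[373, 5, 49, 39, 1265] [397.5  22.2] [ 0.7828 -0.323   0.012 ]
[363, 46, 25, 21, 243] [373.1  55.1] [ 0.7274 -0.3049  0.012 ]
[289, 92, 22, 36, 327] [298.6 112.4] [ 0.6347 -0.2476  0.012 ]
[227, 134, 24, 22, 171] [237.9 144.8] [ 0.5835 -0.2022  0.012 ]
[241, 186, 39, 39, 945] [258.6 205.2] [ 0.533  -0.2391  0.012 ]
[0, 215, 33, 27, 542] [ 16.4 228.6] [ 0.4438 -0.0342  0.012 ]
[308, 223, 42, 52, 1075] [326.9 251.4] [ 0.5116 -0.3075  0.012 ]
[176, 224, 42, 51, 1017] [197.1 251.7] [ 0.4776 -0.2014  0.012 ]
[368, 246, 38, 27, 651] [384.5 257.5] [ 0.5213 -0.3566  0.012 ]
[ 94  68  91 107 109 107  82  72  69 115 117 117 117 115 113 112 114 117
 117 105  88  88  88  88  88  88  88  88]
[113 112 110 107 105 106  99  92  63 108 112 114 101  76  62 100 113 112
 113 116 117 104  87  88  87  88  88  88]
186 [114 116 116  88  99 116 116 117  85  67  51 116  85  53  52 117 117 116
 116 111] [ 91 115  72 115 116 117  77 116 117 116 115  54  61  81 114  53  52  99
 116 116]
190 [115  70 115  75  92 101  97  92  37  53  49  96  66  54  54 116 117 117
 116 116] [ 91 115  69 116  45 116  43 116  59 115  43  54  53  79  71  54  56 100
 117 117]
194 [ 54  52  79  92  92  92  68  91  35  53  50  91  61  53  48  74 117 117
 113  81] [ 67 115  68 116  69 115  59  67  51 114  44  53  53  65  66  53  51  56
  74 116]
```

{"name": "shift_gripper", "arguments": {"rows": [[-0.0015,-0.002,0.04,0,0,0],[-0.001,-0.001,0.035,0,0,0],[0,0,0.023,0,0,0],[0,0,0,0,0,0],[0,0,0,0,0,0]]}}

```text
time_s: 11.3
ee_pos: [0.5313, -0.2415, 0.0394]
eef_rot: [3.14, -0.601, 0.308]
force: [-0.5, 0.2, 1.0]
grip_width: 0.0499
grip_force: 0.0
```

{"name": "shift_gripper", "arguments": {"rows": [[0,0,0,0,0,0],[0,0,0,0,0,0],[0,0,0,0,0,0],[0,0,0,0,0,0],[0,0,0,0,0,0],[0,0,0,0,0,0],[0,0,0,0,0,0]], "finger_gap": 0.004, "force": 15}}

```text
time_s: 12.0
ee_pos: [0.5313, -0.2412, 0.0382]
eef_rot: [3.141, -0.6, 0.307]
force: [-2.2, -1.2, 3.3]
grip_width: 0.0098
grip_force: 15.0
```

```bash
python3 -c "
from h import *
delta(L(-.028,.015,.118),.6)"
```

```text
t 12.0 grasp [ 0.5329 -0.2407  0.0357] tool delta [ 0.2187 -0.3742  0.0499]
rotvec [-0.003 -0.     0.005]
```

{"name": "shift_gripper", "arguments": {"rows": [[0.0141,0,-0.0206,0,0,0],[0.0254,0,-0.0371,0,0,0],[0.0254,0,-0.0371,0,0,0],[0.0141,0,-0.0206,0,0,0]]}}

```text
time_s: 12.4
ee_pos: [0.5317, -0.2414, 0.1813]
eef_rot: [3.138, -0.601, 0.309]
force: [-0.5, -1.0, -1.2]
grip_width: 0.0094
grip_force: 15.0
```

{"name": "shift_gripper", "arguments": {"rows": [[0.0155,-0.0416,0.005,0,0,0],[0.0155,-0.0416,0.005,0,0,0],[0.0155,-0.0416,0.005,0,0,0],[0.0155,-0.0416,0.005,0,0,0],[0.0155,-0.0416,0.005,0,0,0],[0.0155,-0.0416,0.005,0,0,0],[0.0155,-0.0416,0.005,0,0,0],[0.0155,-0.0416,0.005,0,0,0],[0.0155,-0.0416,0.005,0,0,0],[0,0,0,0,0,0]]}}

```text
time_s: 13.4
ee_pos: [0.5518, 0.1628, 0.22]
eef_rot: [-3.141, -0.601, 0.311]
force: [-0.1, 0.1, -2.1]
grip_width: 0.0095
grip_force: 15.0
```

{"name": "shift_gripper", "arguments": {"rows": [[0,0,0,0,0,0],[0,0,0,0,0,0]]}}

```text
time_s: 13.6
ee_pos: [0.5521, 0.1575, 0.2191]
eef_rot: [3.142, -0.599, 0.306]
force: [-0.1, -0.3, -1.4]
grip_width: 0.0094
grip_force: 15.0
```

```bash
python3 -c "
from h import *
import pickle
delta(L(-.028,.015,.118),.6)
c=cam('wrist');pickle.dump(c,open('w5.pkl','wb'))"
```

```text
t 13.6 grasp [0.5537 0.158  0.2166] tool delta [ 0.0009 -0.0004  0.12  ]
rotvec [-0.003  0.001  0.005]
```

{"name": "shift_gripper", "arguments": {"rows": [[0,0,0.035,0,0,0],[0,0,0.035,0,0,0],[0,0,0.025,0,0,0],[0,0,0.015,0,0,0],[0,0,0.01,0,0,0],[0,0,0,0,0,0],[0,0,0,0,0,0]]}}

```text
time_s: 14.35
ee_pos: [0.617, 0.1781, 0.1211]
eef_rot: [3.141, -0.601, 0.306]
force: [-0.1, -0.4, 0.4]
grip_width: 0.0096
grip_force: 15.0
```

```bash
python3 -c "
from h import *
delta(L(-.028,.015,.118),.6)"
```

```text
t 14.35 grasp [0.6186 0.1787 0.1187] tool delta [-0.0001 -0.0003  0.0007]
rotvec [-0.003 -0.001  0.004]
```

{"name": "shift_gripper", "arguments": {"rows": [[0,0,0,0,0,0],[0,0,0,0,0,0],[0,0,0,0,0,0],[0,0,-0.02,0,0,0],[0,0,-0.04,0,0,0],[0,0,-0.04,0,0,0],[0,0,-0.02,0,0,0],[0,0,0,0,0,0],[0,0,0,0,0,0],[0,0,0,0,0,0]], "finger_gap": 0.032}}

```text
time_s: 15.35
ee_pos: [0.5522, 0.1584, 0.2182]
eef_rot: [-3.141, -0.598, 0.307]
force: [0.1, 0.4, -0.9]
grip_width: 0.0322
grip_force: 0.0
```

{"name": "shift_gripper", "arguments": {"rows": [[0,0,0,0,0,0],[0,0,0,0,0,0],[0,0,0,0,0,0]]}}

```text
time_s: 15.65
ee_pos: [0.5523, 0.1583, 0.2189]
eef_rot: [-3.141, -0.599, 0.307]
force: [-0.2, -0.4, 0.1]
grip_width: 0.032
grip_force: 0.0
```

```bash
python3 -c "
from h import *
import pickle
c=cam('wrist');pickle.dump(c,open('w6.pkl','wb'));s=cam('side');pickle.dump(s,open('s6.pkl','wb'))
cc=pickle.load(open('w5.pkl','rb'))
r=lambda i,x,y,w,h:cv2.resize(i[y:y+h,x:x+w],(400,300),interpolation=2)
# columns of plate centre in this picture, by projection
print(proj(c,L(.028,.135,.1)),proj(cc,L(.028,.135,.1)))
cv2.imwrite('pics/w6.png',np.vstack([np.hstack([r(cc['pixels'],60,90,160,120),r(c['pixels'],60,90,160,120)]),np.hstack([cv2.resize(c['pixels'],(400,300)),r(s['pixels'],210,112,90,68)])]))"
```

```text
[143.96118077 139.6812097 ] [143.23803017 139.41043229]
```

View pics/w6.png

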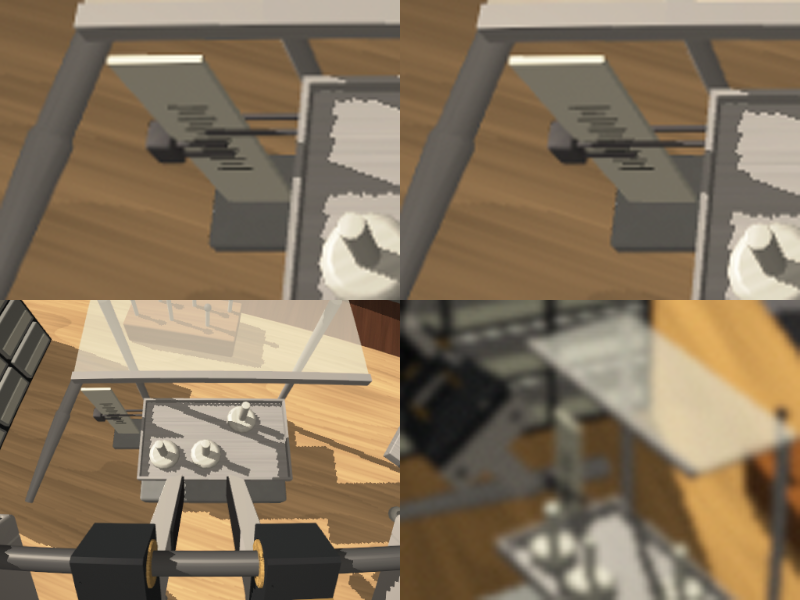

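Both bigs stand upright, and the pointer now lies at the upper jaw's height (right crop: pointer y≈143, jaws ≈143/155). It needs about 4 mm more, so one small casting. I'll take the one at (.638,-.128).

{"name": "shift_gripper", "arguments": {"rows": [[-0.0134,0.0374,0,0,0,0],[-0.0134,0.0374,0,0,0,0],[-0.0134,0.0374,0,0,0,0],[-0.0134,0.0374,0,0,0,0],[-0.0134,0.0374,0,0,0,0],[-0.0134,0.0374,0,0,0,0],[-0.0134,0.0374,0,0,0,0],[-0.0134,0.0374,0,0,0,0],[0,0,0.04,0,0,0],[0,0,0.02,0,0,0]], "finger_gap": 0.045}}

```text
time_s: 16.75
ee_pos: [0.5906, -0.1446, 0.1073]
eef_rot: [-3.141, -0.599, 0.304]
force: [-0.9, 0.1, -0.2]
grip_width: 0.045
grip_force: 0.0
```

{"name": "shift_gripper", "arguments": {"rows": [[0,0,0,0,0,0],[0,0,0,0,0,0]]}}

```text
time_s: 16.95
ee_pos: [0.5904, -0.1433, 0.1098]
eef_rot: [-3.141, -0.6, 0.307]
force: [-0.0, -0.8, 0.2]
grip_width: 0.045
grip_force: 0.0
```

```bash
python3 -c "
from h import *
import pickle
delta([.638,-.128,.034],.6)
c=cam('wrist');pickle.dump(c,open('w7.pkl','wb'))
h=cv2.cvtColor(c['pixels'],cv2.COLOR_BGR2HSV); m=((h[...,1]<60)&(h[...,2]>60)).astype(np.uint8); m[275:]=0
n,l,st,ce=cv2.connectedComponentsWithStats(m)
for k in range(1,n):
  if 60<st[k,4]<3000 and 180<ce[k,0]<330: print(st[k].tolist(),ce[k].round(1),onz(c,ce[k],.015).round(4))
p=proj(c,[.638,-.128,.01]);print(p)
g=lambda p:cv2.cvtColor(pickle.load(open(p,'rb'))['pixels'],cv2.COLOR_BGR2GRAY)
print(g('w5.pkl')[134:162,172:178].mean(1).round().astype(int)); print(g('w6.pkl')[134:162,172:178].mean(1).round().astype(int))
for x in (138,142,146): print(x,g('w5.pkl')[136:160,x],g('w6.pkl')[136:160,x])"
```

```text
t 16.95 grasp [ 0.592  -0.1427  0.1073] tool delta [-0.0015 -0.0001  0.0878]
rotvec [-0.004  0.     0.005]
[248, 191, 28, 33, 635] [261.1 208.2] [ 0.6373 -0.1268  0.015 ]
[182, 223, 40, 52, 1088] [202.8 251.3] [ 0.588  -0.0923  0.015 ]
[303, 223, 41, 52, 1124] [321.5 251.3] [ 0.6176 -0.1851  0.015 ]
[262.67484983 209.35839475]
[104  97  92  53 100 110 111 103  93  64  89 104 108 111 113 115 116 114
  82  83  83  84  84  84  85  85  88  99]
[106 105 102 104 108 111  96  81  62 108 109 107  98  85  61 114 117 115
  78  83  83  84  84  84  84  86  87  89]
138 [102  79  93  81  89  79  91 104 107  84  50  49  57 100  81  55  57 102
 111 110 107 102  97 100] [101  85  88  83  91  88  80 104 112 104  82  58  46  83  85  60  46 101
 112 109 105 102  99 100]
142 [101  78  95  78  91  81  64  57  96  84  52  48  48  60  48  49  58 104
 111 111 111 111 111 111] [108  82  90  79  92  86  81  89  89  93  59  46  46  71  53  50  45 103
 112 112 112 112 112 111]
146 [108  92 101 111 111  80  53  46  81  73  49  49  44  59  47  49  58  63
 105 111 112 111 111 111] [112  79  93 107 110  84  82  88  88  91  64  51  44  66  45  49  45  83
  89 110 112 112 112 112]
```

{"name": "shift_gripper", "arguments": {"rows": [[-0.0005,0,0.035,0,0,0],[-0.0005,0,0.035,0,0,0],[-0.0005,0,0.0175,0,0,0],[0,0,0,0,0,0],[0,0,0,0,0,0]]}}

```text
time_s: 17.5
ee_pos: [0.6365, -0.1291, 0.0379]
eef_rot: [3.141, -0.601, 0.308]
force: [0.4, -0.1, -0.7]
grip_width: 0.0449
grip_force: 0.0
```

{"name": "shift_gripper", "arguments": {"rows": [[0,0,0,0,0,0],[0,0,0,0,0,0],[0,0,0,0,0,0],[0,0,0,0,0,0],[0,0,0,0,0,0],[0,0,0,0,0,0]], "finger_gap": 0.004, "force": 15}}

```text
time_s: 18.1
ee_pos: [0.6365, -0.1289, 0.0366]
eef_rot: [3.141, -0.6, 0.307]
force: [-1.0, -0.6, 2.7]
grip_width: 0.01
grip_force: 15.0
```

{"name": "shift_gripper", "arguments": {"rows": [[0.0141,0,-0.0206,0,0,0],[0.0254,0,-0.0371,0,0,0],[0.0254,0,-0.0371,0,0,0],[0.0141,0,-0.0206,0,0,0],[0,0,0,0,0,0],[0,0,0,0,0,0]]}}

```text
time_s: 18.7
ee_pos: [0.6363, -0.1287, 0.1758]
eef_rot: [-3.142, -0.6, 0.307]
force: [-0.1, 0.1, -1.1]
grip_width: 0.0094
grip_force: 15.0
```

```bash
python3 -c "
from h import *
T=L(-.028,-.037,.1095)
delta(T-.12*Rt(.6)[:,2],.6)"
```

```text
t 18.7 grasp [ 0.6379 -0.1282  0.1734] tool delta [ 0.0253 -0.2471 -0.0253]
rotvec [-0.004  0.     0.005]
```

{"name": "shift_gripper", "arguments": {"rows": [[0.0042,-0.0412,-0.0042,0,0,0],[0.0042,-0.0412,-0.0042,0,0,0],[0.0042,-0.0412,-0.0042,0,0,0],[0.0042,-0.0412,-0.0042,0,0,0],[0.0042,-0.0412,-0.0042,0,0,0],[0.0042,-0.0412,-0.0042,0,0,0],[0,0,0,0,0,0],[0,0,0,0,0,0],[0,0,0,0,0,0]]}}

```text
time_s: 19.6
ee_pos: [0.568, 0.108, 0.21]
eef_rot: [-3.141, -0.598, 0.306]
force: [-0.5, -0.2, -0.8]
grip_width: 0.0098
grip_force: 15.0
```

```bash
python3 -c "
from h import *
delta(L(-.028,-.037,.1095),.6)"
```

```text
t 19.6 grasp [0.5697 0.1085 0.2075] tool delta [ 0.0009 -0.0004  0.1192]
rotvec [-0.004  0.002  0.004]
```

{"name": "shift_gripper", "arguments": {"rows": [[0,0,0.035,0,0,0],[0,0,0.035,0,0,0],[0,0,0.025,0,0,0],[0,0,0.015,0,0,0],[0,0,0.009,0,0,0],[0,0,0,0,0,0],[0,0,0,0,0,0]]}}

```text
time_s: 20.3
ee_pos: [0.6322, 0.1284, 0.1134]
eef_rot: [3.142, -0.6, 0.306]
force: [0.4, 0.1, -0.1]
grip_width: 0.0095
grip_force: 15.0
```

```bash
python3 -c "
from h import *
delta(L(-.028,-.037,.1095),.6)"
```

```text
t 20.3 grasp [0.6338 0.1289 0.1109] tool delta [-0.0004 -0.0003  0.0014]
rotvec [-0.003 -0.     0.004]
```

{"name": "shift_gripper", "arguments": {"rows": [[0,0,0,0,0,0],[0,0,0,0,0,0],[0,0,0,0,0,0],[0,0,-0.02,0,0,0],[0,0,-0.04,0,0,0],[0,0,-0.04,0,0,0],[0,0,-0.02,0,0,0],[-0.0235,-0.0325,0,0,0,0],[-0.0235,-0.0325,0,0,0,0]], "finger_gap": 0.032}}

```text
time_s: 21.2
ee_pos: [0.5104, 0.1588, 0.1866]
eef_rot: [3.142, -0.603, 0.305]
force: [0.3, 1.6, 0.3]
grip_width: 0.0325
grip_force: 0.0
```

{"name": "shift_gripper", "arguments": {"rows": [[-0.0235,-0.0325,0,0,0,0],[-0.0235,-0.0325,0,0,0,0],[0,0,0,0,0,0],[0,0,0,0,0,0],[0,0,0,0,0,0],[0,0,0,0,0,0],[0,0,0,0,0,0],[0,0,0,0,0,0]]}}

```text
time_s: 22.0
ee_pos: [0.4547, 0.2087, 0.1592]
eef_rot: [3.142, -0.6, 0.306]
force: [0.4, 0.3, 0.8]
grip_width: 0.0318
grip_force: 0.0
```

```bash
python3 -c "
from h import *
import pickle
c=cam('wrist');pickle.dump(c,open('w8.pkl','wb'))
u,v=proj(c,L(.028,.14,.08)).astype(int);print(u,v)
x0=max(u-45,0);y0=max(v-45,0)
cv2.imwrite('pics/w8.png',np.hstack([cv2.resize(c['pixels'],(400,300)),cv2.resize(c['pixels'][y0:y0+68,x0:x0+90],(400,300),interpolation=2)]))"
```

```text
214 48
```

View pics/w8.png

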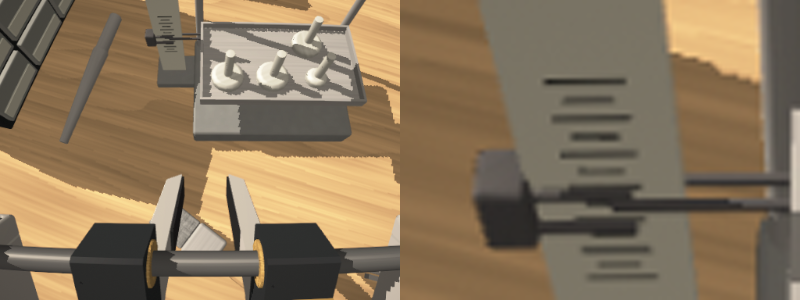

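Pan holds four upright castings. In the crop the upper jaw is at y≈200, the lower at ≈228 and the pointer at ≈205, so it is too close to the upper jaw to call. I'll take a lower, closer look.

{"name": "shift_gripper", "arguments": {"rows": [[0.0135,-0.0167,0.033,0,0,0],[0.0135,-0.0167,0.033,0,0,0],[0.0135,-0.0167,0.033,0,0,0],[0,0,0,0,0.15,0],[0,0,0,0,0.15,0],[0,0,0,0,0.15,0],[0,0,0,0,0,0],[0,0,0,0,0,0]]}}

```text
time_s: 22.85
ee_pos: [0.5507, 0.261, 0.1458]
eef_rot: [-3.123, -0.835, 0.307]
force: [-0.2, -0.5, -0.4]
grip_width: 0.0319
grip_force: 0.0
```

```bash
python3 -c "
from h import *
import pickle
c=cam('wrist');pickle.dump(c,open('w9.pkl','wb'))
print(c['extrinsics'][:3,3])
u,v=proj(c,L(.028,.14,.08)).astype(int);print(u,v)
x0=max(u-60,0);y0=max(v-45,0);print(x0,y0)
cv2.imwrite('pics/w9.png',cv2.resize(c['pixels'][y0:y0+90,x0:x0+120],(800,600),interpolation=2))"
```

```text
[0.49338731 0.24006483 0.31274552]
235 172
175 127
```

View pics/w9.png

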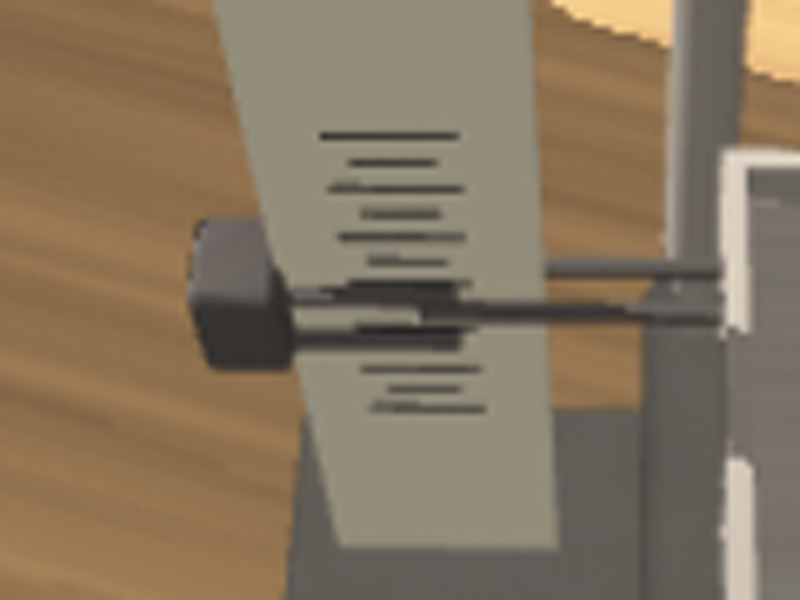

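Crop (6.67x, origin 175,127): upper jaw front at y≈299, lower at ≈338, pointer at ≈313, tip at x≈420. The pointer is between the jaws. I'll quantify it and check parallax against the other view.

```bash
python3 -c "
from h import *
import pickle
A=pickle.load(open('w8.pkl','rb'));B=pickle.load(open('w9.pkl','rb'))
g=lambda c:cv2.cvtColor(c['pixels'],cv2.COLOR_BGR2GRAY).astype(int)
for x in (221,225,230,234,240,246,252): print('w9',x,g(B)[166:183,x])
for x in (198,201,205,209,213,217,221,225,230): print('w8',x,g(A)[40:60,x])
for n,c in(('8',A),('9',B)):
  for y in(.105,.12,.13,.135,.14,.145): print(n,y,proj(c,L(.028,y,.076)).round(1),proj(c,L(.028,y,.086)).round(1))
print(RS.T@(A['extrinsics'][:3,3]-SC),RS.T@(B['extrinsics'][:3,3]-SC))
"
```

```text
w9 221 [141 141 141 134 104  95  72 123 141 133  93  58  60  94 141 141 141]
w9 225 [141 141 141 129  58  57  72 124 140 133  92  58  61  94 141 141 141]
w9 230 [ 95 141 128  53  58  57  74 124 135 101  44  58  60  94 141 127  83]
w9 234 [ 81 141 128  52  58  57  66 108 135 100  38  57  61  94 141 127  83]
w9 240 [ 81 141 127  50  51  57  53  55  66  87  38  58  56  83 141 125  74]
w9 246 [141 140 141 141 141 130  75  57  65  93 107 141 141 141 141 128  91]
w9 252 [141 141 140 141 141 132  93  57  58  95 141 141 141 140 140 141 141]
w8 198 [117 117 117 116 107  91  69  47  42  39  39  39  40  40  41  41  42  42
  47  83]
w8 201 [117 117 117 117 117 102  92  73  61 106 117 117 118  60  51  45 100 117
 118 117]
w8 205 [117 117 117 117 117 100  68  48  59 109 118 118 117  56  51  50 101 118
 118 118]
w8 209 [110  84  95 117 106  65  49  47  60 111 117 117  69  55  51  54 102 118
 114 105]
w8 213 [117  90  92 118 102  60  50  48  41  66 115 117  68  54  50  40  60 118
 106  68]
w8 217 [117  83  92 117 101  58  51  47  47  50  42  98  67  54  50  39  64 117
 104  68]
w8 221 [117 117 117 117 100  55  89  89  55  51  45  97  67  54  50  41  73 118
 102  68]
w8 225 [117 117 117 117 117 117 117 118  58  51  48 101 117 117 117 118 118 118
 112  96]
w8 230 [117 117 117 118 117 118 117 117  54  51  51 101 118 118 117 118 118 118
 117 118]
8 0.105 [250.6  51.3] [250.2  44. ]
8 0.12 [235.2  51.3] [234.4  44. ]
8 0.13 [225.   51.3] [223.9  44. ]
8 0.135 [219.8  51.3] [218.6  44. ]
8 0.14 [214.7  51.3] [213.3  44.1]
8 0.145 [209.6  51.4] [208.1  44.1]
9 0.105 [276.  175.4] [276.3 168.8]
9 0.12 [258.7 175.2] [258.4 168.6]
9 0.13 [247.1 175.1] [246.5 168.4]
9 0.135 [241.4 175. ] [240.6 168.4]
9 0.14 [235.6 174.9] [234.6 168.3]
9 0.145 [229.9 174.9] [228.7 168.3]
[-0.19636435  0.0922335   0.33563604] [-0.12973195  0.11043028  0.31274552]
```

{"name": "shift_gripper", "arguments": {"rows": [[-0.03,0,-0.03,0,0,0],[-0.03,0,-0.03,0,0,0],[-0.03,0,-0.03,0,0,0],[0,0,0,0,0.1,0],[0,0,0,0,0.1,0],[0,0,0,0,0.1,0],[0,0,0,0,0,0],[0,0,0,0,0,0]]}}

```text
time_s: 23.7
ee_pos: [0.4251, 0.2004, 0.2305]
eef_rot: [-3.091, -1.012, 0.301]
force: [-0.3, 0.5, 0.0]
grip_width: 0.0323
grip_force: 0.0
```

```bash
python3 -c "
from h import *
print(ctrl.get_obs()['qpos'].round(2)); delta(L(-.2,.14,.09),1.0)"
```

```text
[ 0.36 -0.24  2.37 -0.95  0.    2.55]
t 23.7 grasp [0.4274 0.2013 0.2289] tool delta [-0.1155 -0.0431  0.0795]
rotvec [-0.052 -0.012  0.001]
```

{"name": "shift_gripper", "arguments": {"rows": [[0,0,0,0,-0.15,0],[0,0,0,0,-0.15,0],[0,0,0,0,-0.15,0],[0,0,0,0,-0.15,0],[0,0,0,0,-0.15,0],[0,0,0,0,-0.15,0],[0,0,0,0,-0.1,0],[0,0,0,0,0,0],[0,0,0,0,0,0]]}}

```text
time_s: 24.6
ee_pos: [0.4365, 0.1827, 0.2325]
eef_rot: [3.122, -0.307, 0.282]
force: [0.6, -1.0, -0.6]
grip_width: 0.0324
grip_force: 0.0
```

```bash
python3 -c "
from h import *
print(ctrl.get_obs()['qpos'].round(2)); delta(L(-.09,.14,.19),0)"
```

```text
[ 0.34 -0.04  1.92 -0.04  0.95  1.65]
t 24.6 grasp [0.4374 0.1829 0.2296] tool delta [ 0.0917 -0.0711  0.0693]
rotvec [ 0.022 -0.307 -0.022]
```

{"name": "shift_gripper", "arguments": {"rows": [[0,0,0,0.011,-0.15,-0.011],[0,0,0,0.011,-0.15,-0.011],[0.036,-0.0237,0.0127,0,0,0],[0.036,-0.0237,0.0127,0,0,0],[0.036,-0.0237,0.0127,0,0,0],[0,0,0,0,0,0],[0,0,0,0,0,0]]}}

```text
time_s: 25.3
ee_pos: [0.5184, 0.2826, 0.1956]
eef_rot: [3.14, -0.009, 0.302]
force: [-1.4, -0.3, 0.4]
grip_width: 0.0319
grip_force: 0.0
```

```bash
python3 -c "
from h import *
import pickle
delta(L(-.09,.14,.19),0)
c=cam('wrist');pickle.dump(c,open('w10.pkl','wb'))
print(RS.T@(c['extrinsics'][:3,3]-SC))
g=cv2.cvtColor(c['pixels'],cv2.COLOR_BGR2GRAY).astype(int)
for y in(.12,.13,.14,.15): print(y,proj(c,L(.028,y,.08)).round(1))
u,v=proj(c,L(.028,.14,.08)).astype(int)
for x in range(u-28,u+32,4): print(x,g[v-16:v+16,x])
"
```

```text
t 25.3 grasp [0.5184 0.2826 0.1926] tool delta [0.0032 0.0036 0.0027]
rotvec [ 0.001 -0.009  0.001]
[-0.01162946  0.1442677   0.35311498]
0.12 [293.2  42.9]
0.13 [280.4  42.8]
0.14 [267.5  42.8]
0.15 [254.6  42.8]
239 [111 112 113  91  97  97  96  94  94  93  93  94  94  95  95  94  94  93
  92  89  72  50  35  37  65 109 111 113 114 112 112 113]
243 [94 93 90 95 91 92 92 92 92 93 92 92 93 93 91 91 92 92 90 85 74 53 35 36
 55 83 83 84 84 84 84 84]
247 [96 97 96 97 97 96 96 97 97 96 96 97 96 95 73 51 48 48 48 46 41 35 35 39
 67 89 89 89 89 89 90 90]
251 [96 96 96 97 97 96 97 97 97 97 97 97 96 96 97 97 97 97 96 54 57 83 97 97
 97 97 95 90 90 90 90 90]
255 [96 96 96 96 96 97 96 97 97 97 97 97 97 97 97 97 66 92 97 53 57 83 97 97
 97 97 96 91 91 91 90 90]
259 [97 97 96 96 96 97 96 83 70 97 83 84 78 88 85 77 61 57 57 51 57 83 97 97
 97 97 96 91 90 89 90 90]
263 [96 96 96 96 97 96 96 84 56 72 70 63 60 63 62 62 58 57 58 51 57 83 97 97
 97 98 96 90 90 90 90 90]
267 [96 96 97 97 97 97 97 83 52 70 70 66 66 63 60 59 57 57 57 52 57 83 97 97
 97 98 95 90 90 90 89 90]
271 [96 97 97 97 97 97 96 84 53 69 71 64 61 62 60 61 58 57 56 42 56 83 97 97
 97 98 95 89 90 90 90 90]
275 [96 96 96 96 97 96 96 84 53 71 70 64 62 67 69 66 58 57 56 42 57 83 97 97
 97 98 96 89 90 90 89 90]
279 [96 96 96 96 96 97 97 85 71 97 83 83 78 86 91 86 86 62 57 47 97 97 97 97
 97 97 96 89 90 89 89 90]
283 [96 97 97 96 96 97 96 96 97 97 96 96 97 97 97 97 89 62 56 47 96 97 97 97
 97 98 96 90 89 89 89 89]
287 [97 97 97 96 97 97 96 96 96 97 96 97 97 97 97 97 89 64 56 47 95 96 94 91
 90 89 89 88 88 88 89 89]
291 [96 96 96 96 96 97 96 96 96 97 96 97 96 96 95 92 85 63 56 48 89 89 90 90
 89 90 89 89 88 88 88 89]
295 [96 97 96 97 96 96 96 95 96 88 75 88 88 89 89 89 84 64 56 47 86 90 90 90
 88 89 88 89 87 87 88 87]
```

{"name": "shift_gripper", "arguments": {"rows": [[-0.03,0,-0.03,0,0,0],[-0.03,0,-0.03,0,0,0],[0,0,0,0,0,0],[0,0,0,0,0,0]]}}

```text
time_s: 25.75
ee_pos: [0.4608, 0.2639, 0.2582]
eef_rot: [3.141, -0.014, 0.3]
force: [-0.1, -0.1, -0.8]
grip_width: 0.0322
grip_force: 0.0
```

```bash
python3 -c "
from station import ctrl
print(ctrl.hand_in())"
```

```text
the job is handed in; nothing more can be done
None
```

Job handed in at 25.75 s with no verdict shown: two big castings and one small were added to the one already in the pan. My last readings put the pointer at rest between the jaws, about 1.5–2 mm above the midpoint. The arm is clear and none of the other things on the bench were handled, though I viewed 11 pictures against the limit of 10.

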